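# Unbolt and open the canister display chest

## Robot

A 6-joint arm with a two-finger parallel gripper is mounted at the origin on the work surface. World frame = base frame: x ahead of the robot, y to its left, z up, the work surface at z = 0. Lengths are in m, angles in rad, forces in N, time in s.
With the tool pointing down it reaches from about 0.375 to 0.9 m from the base axis. Payload 3.1 kg.
Tool frame: the origin (TCP) lies between the finger pads; the fingertips stand 8 mm ahead of it and the grasp point (between the pads) lies 11 mm behind it; z points along the fingers, y is the line along which they close (so a half turn about z gives the same grasp; the last joint's range is limited). The gripper opens to 87 mm and grips with 3 to 60 N. Pads are 19 mm wide; open, the fingers measure 117 mm over their backs; the gripper's body (75 mm by 190 mm) begins 51 mm behind the grasp point.
Start: joints at [0.93, 0.527, 1.433, -0, 1.181, -0.178], TCP at [0.278, 0.56, 0.231] pointing down, gripper open.
Joint ranges: [-3.08, 3.08], [-0.75, 2.2], [0.22, 2.44], [-1.43, 4.57], [0, 2.65], [-2.85, 2.85]. Speed limits (rad/s): [2.79, 2.79, 3.14, 3.14, 3.14, 3.14].

## Interface

Orientations are given as a unit quaternion [x, y, z, w].
In Python, from rig import robot gives the robot as it stands.
- The arm moves only by the tool move_arm, never from a script. Its argument "motion" is text: rows parted by semicolons, each of 5 numbers parted by spaces: the opening, from -1 (shut) to 1 (fully open), then the shift along the tool's x, y, z normalised to -1 to 1, where 1 is 0.2 m, then the turn about the tool's z normalised to -1 to 1, where 1 is pi rad. A call has 1 to 12 rows; each row is the pose to reach, as a shift and turn from the pose commanded when the call began, along the tool's axes at that moment, turning the shorter way round; what a row does not reach only later rows make up. A row lasts 1/12 s, in which the tool goes at most 41.7 mm and 7.16 degrees, less where a joint would pass 70% of its speed; a pose out of reach is approached as far as the arm can. A call with a number of a shift or a turn outside -1 to 1 is refused whole. A call with a gripper value outside its range is refused whole. The fingers move at their own pace and stop on an object; "newtons" is the grip in N (left out, the last holds). Time passes only in rows, so rows that repeat a pose let the fingers close. It gives the time, the measured TCP pose, the force, the opening and the grip force at its end, in the units of the state.
- robot.get_obs(): the state, without advancing time (a new reading comes with each control period).
- robot.camera(name): name is "scene" or "top" or "wrist"; returns (picture, depth): 420x560x3 uint8, red, green, blue; 420x560 float32, m along the optical axis (not along the pixel's ray), 0 where there is no reading.
- robot.camera_model(name): a dict with "mtx" (3x3 intrinsics, pixels), "position" and "attitude" of the camera in the world. Camera axes: x right, y down, z forward; pixel columns grow to the right and rows downward; lengths in m; the calibration is good to about 2 mm. A picture is of the moment at which its call begins: read the wrist's pose just before it. camera_model takes no time and is no camera call; for the wrist camera it gives the pose at the moment of the call.
- robot.hand_in(): hands the job in; it is judged then, once.
The state is a dict: "time": time; "q": joint angles; "joint_velocities": joint speeds; "joint_torque": joint torques, N m; "position": TCP position; "tool_rot": TCP orientation; "ft_force": force on the tool from outside, world axes, zero at the start; "moment": the same for the moment, N m; "grip_width": finger opening in m; "grip_force": force on a finger pad.
Only numpy, scipy, OpenCV 4.12 (cv2) and the standard library are available. Lean on these libraries where they do the work, as an engineer would, in place of code of your own. Each camera call takes 0.05 s, during which the arm holds its last target. There are 200 camera calls.

## Task

Open the display chest on the counter for the day: draw its spring bolt back out of the lid's keeper and swing the bolt's knob well over into the side notch so that the bolt stays drawn by itself, then slide the lid all the way open. Leave the bolt parked, and do not knock over or shift the canisters, tins and other things standing about.

Things in the scene. Friction and masses are not known exactly. Their poses are not given: they have to be found in the camera images.
- chest: fixed display chest, 340 mm deep (x), 480 long (y), 180 tall. Origin: centre of its underside; x away from the robot side, y along its length. Robot-side 110 mm (x -170 to -60): solid wooden ledge, top at z 180. Behind it a glazed bay with canisters: its y > 0 half under a fixed pane, its y < 0 half closed by the sliding lid. The bolt lies on the ledge along x, at y -70, axis at z 198
- bolt (a joint): draw of the bolt, m: 0 = shot, grows as it is drawn to the chest's -x, stop at 0.030. A spring pushes it back (4 N at 0, 9 N fully drawn). Its 12 mm pin leaves the keeper at 0.018; the knob's stem can swing into the notch from 0.023 to 0.030; parked, the stem rests on the notch's front edge at about 0.023
- bolt_handle (a joint): swing of the knob about the bolt's axis, rad: 0 = upright in the slot, grows as it leans to the chest's +y, into the notch; stop at 1.05. The slot allows only about 0.15 either way until the bolt is drawn as far as the notch. Light friction, no spring
- knob (a point): centre of the black ball, 24 mm diameter, on the bolt's handle: 56 mm out from the bolt's axis (z 254 mm when upright), on a round stem 9 mm thick that rises through the slot. Moves with the bolt and swings with the handle. The steel bolt body under it is 87 mm long, 32 mm wide, top at z 212 mm
- notch (a point): the mouth of the side notch in the bolt housing, at the middle of the 17 mm wide opening in the body's +y flank, 9 mm above the bolt's axis; the slot on top of the body and this notch form an L
- lid (a joint): opening of the lid in m: 0 = closed, grows as it slides along the chest's +y, stop at 0.200. About 3 N of friction; it stays where it is left. Blocked by the bolt's pin until that is drawn
- lid_pull (a point): middle of the top edge of the lid's pull, a flat dark steel bar standing on edge: 90 mm long along the chest's x, 10 mm thick along y, top at z 223 mm, bottom at z 190 mm where the lid frame is. It moves with the lid; push its -y face towards +y to open
- keeper (a point): centre of the keeper's bore: a steel block on the lid, 16 mm in x, 36 mm in y, top at z 215 mm, with a 14 mm bore that the pin enters. It moves with the lid
- canister_a: white lidded canister with a black knob, 86 mm diameter, 175 mm tall, on the counter to the right of the chest; must stay put. Origin: centre of its underside
- canister_b: a second such canister, 86 mm diameter, 175 mm tall, to the right of the chest; must stay put. Origin: centre of its underside
- canister_c: wider white canister, 100 mm diameter, 145 mm tall, to the left of the chest; must stay put. Origin: centre of its underside
- tin_a: plain metal tin, 62 mm diameter, 60 mm tall, standing on the chest's ledge at its right (-y) end; must stay put. Origin: centre of its underside
- tin_b: the same kind of tin, 62 mm diameter, 60 mm tall, at the left (+y) end of the ledge; must stay put. Origin: centre of its underside
- gift_box: cardboard gift box, 114 mm square, 89 mm tall, on the counter at the left; must stay put. Origin: centre of its underside
- ribbon_spool: grey ribbon spool lying flat, 76 mm diameter, 40 mm tall, on the counter in front at the right; must stay put. Origin: centre of its underside

How it is judged:
By the outcome, as a careful person would: the job done as asked, in the order asked, and still so for the second after the job is handed in, with the robot touching nothing.
It also fails if it takes over 48 s, if anything falls off the work surface, if the arm or the gripper's body presses on something with over 40 N, if the wrist force passes 120 N, or if a joint passes its speed limit or range.

## Working session

There is one attempt and no reset: what is moved stays moved. The work goes in short steps, Python scripts to look and compute and a tool call to move; the robot and the scene stay as the last step left them, time stands still between calls to the robot, and variables do not carry over. Pictures are saved under pics/ and viewed, at most 10 in all, crops included, and the job is handed in when it is done.

Besides the shell and the picture viewer there is one more tool, called after "Call:" by a JSON object that holds its "fn" and its "kwargs". move_arm: Moves the arm, as the interface text tells. Its arguments: {"type":"object","properties":{"motion":{"type":"string"},"newtons":{"type":"number"}},"required":["motion"]}

```bash
mkdir -p pics; ls
python3 - <<'E'
from rig import robot
import cv2,numpy as np
o=robot.get_obs();print(o)
for n in("scene","top"):
    p,d=robot.camera(n);m=robot.camera_model(n);print(n,m)
    cv2.imwrite(f"pics/{n}0.png",p[:,:,::-1]);np.savez(f"{n}0.npz",p=p,d=d,K=m["mtx"],t=m["position"],a=m["attitude"])
E
```

```text
pics
{'time': 0.0, 'q': array([ 9.30536629e-01,  5.28462425e-01,  1.43390999e+00,  3.34658312e-06,
        1.18136970e+00, -1.78534827e-01]), 'joint_velocities': array([ 2.07417567e-04, -4.90161150e-05,  4.12440766e-04,  4.59344786e-04,
       -1.75892087e-03,  1.04180235e-03]), 'joint_torque': array([-1.01966998e-03, -4.40041280e+01, -1.76589096e+01,  6.32192334e-02,
        5.83365059e-02, -1.39189292e-04]), 'position': array([0.27799271, 0.55897638, 0.22957146]), 'tool_rot': array([ 2.28817651e-01,  9.73468709e-01, -9.85301686e-04, -4.29223691e-04]), 'ft_force': array([ 0.37921356, -0.53989999,  0.00197315]), 'moment': array([-0.03686692,  0.05539055,  0.03023479]), 'grip_force': 0.0, 'grip_width': 0.08692427915919458}
scene {'mtx': array([[386.04435095,   0.        , 281.99090952],
       [  0.        , 386.04435095, 206.6112177 ],
       [  0.        ,   0.        ,   1.        ]]), 'position': array([1.25983939, 0.02336943, 1.2611478 ]), 'attitude': array([ 0.68166339,  0.6679701 , -0.20749171, -0.21470481])}
top {'mtx': array([[429.58147786,   0.        , 272.28452201],
       [  0.        , 429.58147786, 215.05139997],
       [  0.        ,   0.        ,   1.        ]]), 'position': array([0.3622306 , 0.0322446 , 1.38653213]), 'attitude': array([-0.69816379,  0.71308792, -0.03945811,  0.05015962])}
```

View pics/scene0.png

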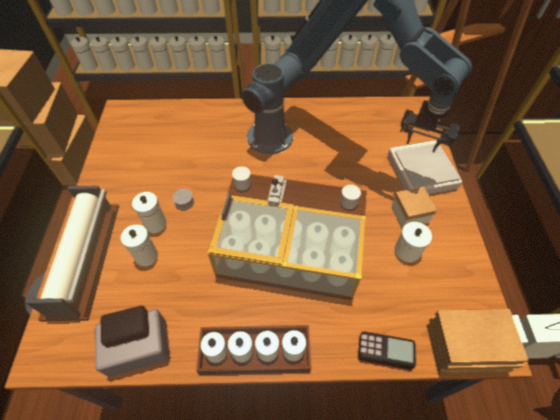

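View pics/top0.png

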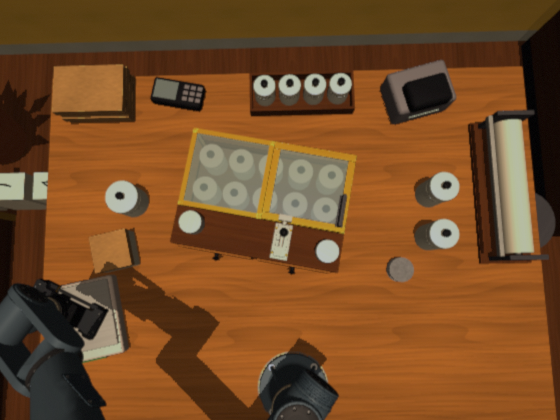

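The scene view shows the chest in the middle, with the knob near (277,186), the pull near (227,207) and tins at (241,179) and (350,196). In the top view (up is +x, left is +y), the knob is near (284,232), the keeper (286,217), the pull (342,210), and the tins (327,251) and (190,222).

```bash
cat > h.py <<'E'
import numpy as np,cv2
from scipy.spatial.transform import Rotation as R
def load(f):
    z=np.load(f);return {k:z[k] for k in z.files}
def ray(v,u,w,z):
    d=R.from_quat(v['a']).apply(np.linalg.inv(v['K'])@[u,w,1.]);return v['t']+d*(z-v['t'][2])/d[2]
def cloud(v):
    h,w=v['d'].shape;u,r=np.meshgrid(np.arange(w),np.arange(h))
    c=np.stack([u,r,np.ones_like(u)],-1).reshape(-1,3)@np.linalg.inv(v['K']).T*v['d'].reshape(-1,1)
    return (R.from_quat(v['a']).apply(c)+v['t']).reshape(h,w,3)
def two(v1,p1,v2,p2):
    A=[];b=[]
    for v,p in((v1,p1),(v2,p2)):
        d=R.from_quat(v['a']).apply(np.linalg.inv(v['K'])@[p[0],p[1],1.]);d/=np.linalg.norm(d)
        M=np.eye(3)-np.outer(d,d);A.append(M);b.append(M@v['t'])
    x,res,_,_=np.linalg.lstsq(np.vstack(A),np.hstack(b),rcond=None);return x,np.sqrt(res)
E
python3 - <<'E'
from h import *
T=load('top0.npz');S=load('scene0.npz')
P=cloud(T);hsv=cv2.cvtColor(T['p'],cv2.COLOR_RGB2HSV)
y=cv2.inRange(hsv,(18,120,110),(32,255,255));y[:115]=0;y[250:]=0;y[:,:170]=0;y[:,370:]=0
pts=np.argwhere(y>0)[:,::-1]
print('frame depth z',np.median(P[y>0][:,2]))
z=0.19
w=np.array([ray(T,u,v,z)[:2] for u,v in pts]).astype(np.float32)
r=cv2.minAreaRect(w);print(r,cv2.boxPoints(r))
for n,v,b in(('top',T,(272,222,298,242)),('top pull',T,(334,190,352,232)),('sc knob',S,(262,170,292,210)),('sc pull',S,(215,190,238,225))):
    x0,y0,x1,y1=b;g=v['p'][y0:y1,x0:x1].max(2);m=(g<55).astype(np.uint8)
    k,l,s,c=cv2.connectedComponentsWithStats(m)
    Q=cloud(v)[y0:y1,x0:x1]
    for i in range(1,k):
        if s[i,4]>8:print(n,s[i],c[i]+[x0,y0],np.median(Q[l==i],0))
def crop(v,b,n):
    x0,y0,x1,y1=b;return cv2.resize(v['p'][y0:y1,x0:x1,::-1],(400,400),interpolation=cv2.INTER_CUBIC)
cv2.imwrite('pics/crop1.png',np.hstack([crop(T,(260,180,360,280),0),crop(S,(210,160,310,260),0)]))
E
```

```text
frame depth z 0.185240326352061
((0.6089205741882324, 0.06376290321350098), (0.4777314364910126, 0.24642714858055115), 78.5866470336914) [[ 0.4408754  -0.14599705]
 [ 0.68242943 -0.19476148]
 [ 0.77696574  0.27352285]
 [ 0.5354117   0.3222873 ]]
top [ 8  7  7  7 41] [283.24390244 232.        ] [0.46030047 0.02049999 0.26236361]
top pull [ 3  6  6 30 55] [339.58181818 210.69090909] [ 0.52235468 -0.13804208  0.20361225]
```

View pics/crop1.png

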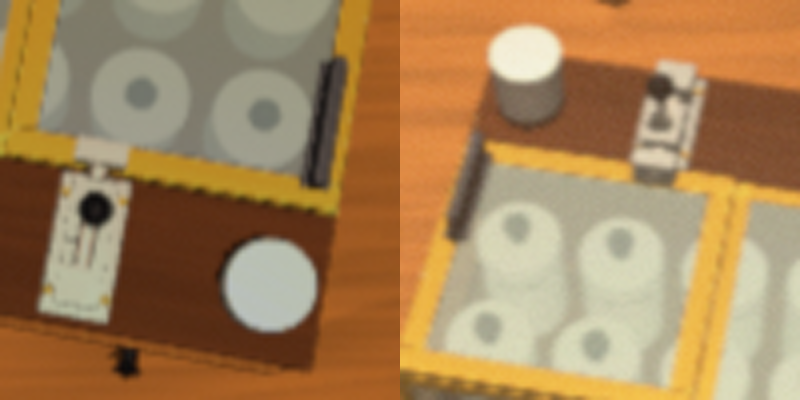

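The crop shows the knob at full-image (283.5,232) in the top view and (274.7,181.5) in the scene view. The bolt is shot with the keeper just ahead of it, and the dark pull runs from about (344,195) to (339,226) in the top view.

Run:
```python
from h import *
from rig import robot
T=load('top0.npz');S=load('scene0.npz')
print('knob',two(T,(283.5,232),S,(274.7,181.5)))
# pull ends, top edge: top view / scene view
a=two(T,(344,195),S,(225,219));b=two(T,(340,226),S,(229.5,194.5));print('pull far,near',a,b)
print('on plane .223',ray(T,344,195,.223),ray(T,340,226,.223))
o=robot.get_obs();M=R.from_quat(o['tool_rot']).as_matrix();print(M.round(3))
yaw=-np.arcsin(.198);cx=np.array([np.cos(yaw),np.sin(yaw),0])
for s in(1,-1):
    d=M.T@(s*cx);print('turn deg to align tool y with',s,'chest x',np.degrees(np.arctan2(-d[0],d[1])))
tgt=np.array([.46,.0,.36]);print('shift tool/0.2',M.T@(tgt-o['position'])/.2)
```

```text
knob (array([0.46086377, 0.01979391, 0.25571019]), array([0.0007778]))
pull far,near (array([ 0.56641192, -0.1491089 ,  0.19528831]), array([0.00611186])) (array([ 0.47794963, -0.13497227,  0.2103926 ]), array([0.00232606]))
on plane .223 [ 0.56178304 -0.14916229  0.223     ] [ 0.47674262 -0.13482362  0.223     ]
[[-0.895  0.446 -0.001]
 [ 0.446  0.895 -0.002]
 [ 0.    -0.002 -1.   ]]
turn deg to align tool y with 1 chest x 74.9638108654163
turn deg to align tool y with -1 chest x -105.0361891345837
shift tool/0.2 [-2.05960439 -2.09837751 -0.64835054]
```

Call:
{"fn": "move_arm", "kwargs": {"motion": "1 0 0 -0.3 0; 1 -0.2 -0.2 -0.65 0.04; 1 -0.5 -0.5 -0.65 0.2; 1 -1 -1 -0.65 0.417; 1 -1 -1 -0.65 0.417; 1 -1 -1 -0.65 0.417; 1 -1 -1 -0.65 0.417; 1 -1 -1 -0.65 0.417; 1 -1 -1 -0.65 0.417; 1 -1 -1 -0.65 0.417; 1 -1 -1 -0.65 0.417; 1 -1 -1 -0.65 0.417"}}

```text
time: 1.1
position: [0.3684, 0.2906, 0.3604]
tool_rot: [0.777, 0.63, -0.0, -0.0]
ft_force: [-1.2, -0.2, 0.2]
grip_width: 0.0869
grip_force: 0.0
```

```bash
cat >> h.py <<'E'
def sh(o,tgt):
    return (R.from_quat(o['tool_rot']).as_matrix().T@(np.array(tgt)-o['position'])/.2).round(3)
E
python3 - <<'E'
from h import *
from rig import robot
o=robot.get_obs();M=R.from_quat(o['tool_rot']).as_matrix();print(o['position'],o['q'],M.round(3));print(sh(o,[.46,0,.37]))
E
```

```text
[0.3683973  0.29056483 0.36039566] [4.28941461e-01 1.67870502e-01 1.62081798e+00 7.57993488e-05
 1.35339760e+00 6.36865873e-01] [[ 0.206  0.978 -0.   ]
 [ 0.978 -0.206 -0.   ]
 [-0.    -0.    -1.   ]]
[-1.327  0.748 -0.048]
```

Call:
{"fn": "move_arm", "kwargs": {"motion": "1 -1 0.6 -0.05 0; 1 -1 0.6 -0.05 0; 1 -1 0.6 -0.05 0; 1 -1 0.6 -0.05 0; 1 -1 0.6 -0.05 0; 1 -1 0.6 -0.05 0; 1 -1 0.6 -0.05 0; 1 -1 0.6 -0.05 0"}}

```text
time: 1.77
position: [0.446, 0.0704, 0.3701]
tool_rot: [0.776, 0.631, -0.0, -0.001]
ft_force: [-0.5, -0.2, -0.5]
grip_width: 0.0873
grip_force: 0.0
```

Run:
```python
from h import *
from rig import robot
o=robot.get_obs();m=robot.camera_model("wrist");p,d=robot.camera("wrist")
np.savez("w1.npz",p=p,d=d,K=m["mtx"],t=m["position"],a=m["attitude"]);cv2.imwrite("pics/w1.png",p[:,:,::-1])
print(o['position'],m['position'],R.from_quat(m['attitude']).as_matrix().round(3),m['mtx'][0,0])
v=load('w1.npz')
```

```text
[0.44604256 0.07036742 0.37011568] [0.46085941 0.14035346 0.52387072] [[ 0.979 -0.195 -0.054]
 [-0.203 -0.945 -0.257]
 [-0.001  0.262 -0.965]] 369.24230248976596
```

View pics/w1.png

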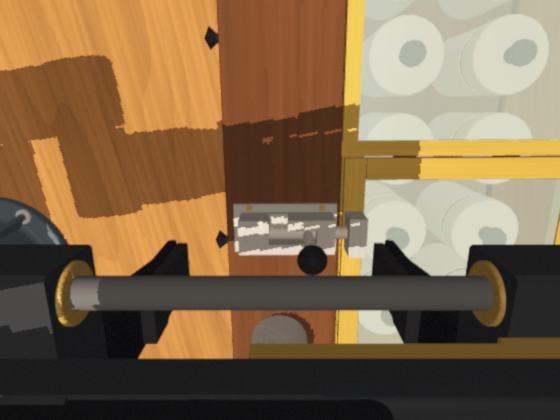

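The wrist view (right is chest +x, up is chest +y) shows the knob at (312,260), the bolt body from x=235 to 337, the keeper near (355,232), the ledge's front edge from (219,20) to (232,340), and part of tin_a at (279,330).

Run:
```python
from h import *
T=load('top0.npz');S=load('scene0.npz');W=load('w1.npz')
print('knob T-W',two(T,(283.5,232),W,(312,260)),'S-W',two(S,(274.7,181.5),W,(312,260)))
# ledge front edge: fit by colour change per row
hsv=cv2.cvtColor(W['p'],cv2.COLOR_RGB2HSV);y=cv2.inRange(hsv,(18,140,70),(34,255,255))
r=[(np.nonzero(y[i,300:380])[0][0]+300,i) for i in list(range(5,100))+list(range(180,205)) if y[i,300:380].any()]
q=np.array([ray(W,u,v,.19)[:2] for u,v in r]);c=cv2.fitLine(q.astype(np.float32),cv2.DIST_HUBER,0,.01,.01).ravel();print('frame edge',c,np.degrees(np.arctan(c[0]/c[1])))
a,b=ray(W,219,20,.18),ray(W,232,340,.18);print('ledge',a,b,np.degrees(np.arctan((a-b)[0]/(a-b)[1])))
P=cloud(W);k=P[252:268,304:320].reshape(-1,3);print('knob top depth',k[k[:,2].argmax()],np.median(k,0))
print('keeper top',P[228:236,350:358].reshape(-1,3).mean(0), 'frame',np.median(P[y>0],0)[2])
```

```text
knob T-W (array([0.46133618, 0.01917274, 0.25172956]), array([0.00018661])) S-W (array([0.46129122, 0.02064202, 0.25589594]), array([0.00051573]))
frame edge [0.19324492 0.98115057 0.51803136 0.14687619] 11.142214
ledge [0.42400103 0.21953523 0.18      ] [ 0.36104559 -0.0864299   0.18      ] 11.626919744735323
knob top depth [0.46262303 0.01962061 0.26645716] [0.46113922 0.02502278 0.26374192]
keeper top [0.50240799 0.02193002 0.21457411] frame 0.1888180267036539
```

Call:
{"fn": "move_arm", "kwargs": {"motion": "1 -0.234 0.125 0.1 0; 1 -0.234 0.125 0.2 0; 1 -0.234 0.125 0.35 0; 1 -0.234 0.125 0.5 0; 1 -0.234 0.125 0.6 0; 1 -0.234 0.125 0.636 0; 1 -0.234 0.125 0.636 0; 1 -0.234 0.125 0.636 0"}}

```text
time: 2.48
position: [0.4614, 0.0215, 0.2438]
tool_rot: [0.774, 0.633, 0.0, 0.0]
ft_force: [0.2, -0.2, -0.4]
grip_width: 0.0868
grip_force: 0.0
```

Run:
```python
from h import *
from rig import robot
o=robot.get_obs();print(sh(o,[.461,.0197,.243]),o['position'])
m=robot.camera_model("wrist");p,d=robot.camera("wrist");cv2.imwrite("pics/w2.png",p[:,:,::-1])
```

```text
[-0.009 -0.     0.004] [0.46143384 0.02150115 0.24384588]
```

View pics/w2.png

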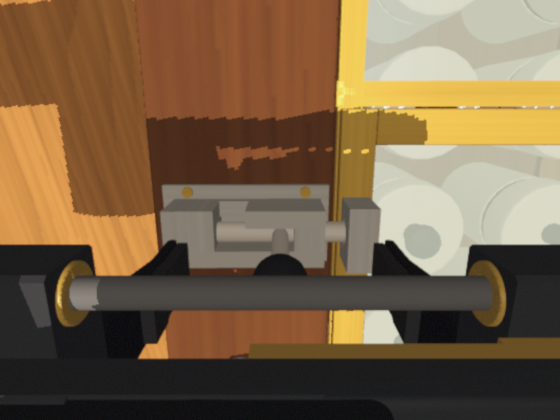

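The knob at (281,270) sits centred between the open fingers. The notch is in the housing's top flank, near (233,208). I'll grip it next.

Call:
{"fn": "move_arm", "kwargs": {"motion": "-1 -0.008 0 0 0; -1 -0.008 0 0 0; -1 -0.008 0 0 0; -1 -0.008 0 0 0; -1 -0.008 0 0 0; -1 -0.008 0 0 0; -1 -0.008 0 0 0; -1 -0.008 0 0 0", "newtons": 30}}

```text
time: 3.2
position: [0.4608, 0.019, 0.2433]
tool_rot: [0.775, 0.633, -0.0, -0.0]
ft_force: [-0.4, -0.1, 1.5]
grip_width: 0.0416
grip_force: 0.0
```

Call:
{"fn": "move_arm", "kwargs": {"motion": "-1 0 0 0 0; -1 0 0 0 0; -1 0 0 0 0; -1 0 0 0 0; -1 0 0 0 0; -1 0 0 0 0"}}

```text
time: 3.7
position: [0.4607, 0.019, 0.2433]
tool_rot: [0.774, 0.633, -0.0, -0.0]
ft_force: [-0.3, -0.1, 0.2]
grip_width: 0.0225
grip_force: 30.0
```

Call:
{"fn": "move_arm", "kwargs": {"motion": "-1 0 -0.03 0 0; -1 0 -0.06 0 0; -1 0 -0.09 0 0; -1 0 -0.12 0 0; -1 0 -0.135 0 0; -1 0 -0.135 0 0; -1 0 -0.135 0 0"}}

```text
time: 4.28
position: [0.4374, 0.0238, 0.2435]
tool_rot: [0.775, 0.632, 0.003, 0.003]
ft_force: [7.4, -1.0, -9.2]
grip_width: 0.0223
grip_force: 29.9
```

Call:
{"fn": "move_arm", "kwargs": {"motion": "-1 0 -0.01 0 0; -1 0 -0.018 0 0; -1 0 -0.018 0 0; -1 0 -0.018 0 0"}}

```text
time: 4.62
position: [0.4343, 0.0244, 0.2435]
tool_rot: [0.775, 0.632, 0.003, 0.003]
ft_force: [8.0, -1.2, -9.8]
grip_width: 0.0222
grip_force: 29.9
```

Run:
```python
from h import *
from rig import robot
o=robot.get_obs();print(o['position'],o['ft_force'])
p,d=robot.camera("wrist");cv2.imwrite("pics/w3.png",p[150:350,100:420,::-1])
```

```text
[0.43432004 0.024388   0.24348826] [ 8.01938035 -1.18009665 -9.80221483]
```

View pics/w3.png

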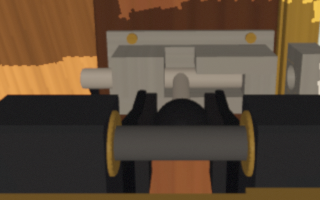

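The pin is clear of the keeper and the stem, at crop (181,85), lines up with the notch. I'll swing the knob over now.

Call:
{"fn": "move_arm", "kwargs": {"motion": "-1 0.028 0 0.001 0; -1 0.056 0 0.006 0; -1 0.083 0 0.0125 0; -1 0.109 0 0.022 0; -1 0.134 0 0.034 0; -1 0.134 0 0.034 0"}}

```text
time: 5.17
position: [0.4419, 0.0506, 0.2383]
tool_rot: [0.774, 0.633, 0.004, 0.005]
ft_force: [7.8, -2.8, 0.1]
grip_width: 0.0217
grip_force: 30.1
```

Call:
{"fn": "move_arm", "kwargs": {"motion": "-1 0.024 0 0.015 0; -1 0.046 0 0.032 0; -1 0.067 0 0.051 0; -1 0.085 0 0.072 0; -1 0.102 0 0.095 0; -1 0.106 0 0.101 0; -1 0.106 0 0.101 0"}}

```text
time: 5.75
position: [0.4467, 0.072, 0.2182]
tool_rot: [0.775, 0.632, 0.006, 0.005]
ft_force: [8.5, 0.1, 1.0]
grip_width: 0.0218
grip_force: 29.9
```

Call:
{"fn": "move_arm", "kwargs": {"motion": "-1 0 0.01 0 0; -1 0 0.02 0 0; -1 0 0.02 0 0; 0.2 0 0.02 0 0; 0.2 0 0.02 0 0; 0.2 0 0.02 0 0; 0.2 0 0.02 0 0; 0.2 0 0.02 0 0; 0.2 0 0.02 0 0; 0.2 0 0.02 0 0"}}

```text
time: 6.58
position: [0.4438, 0.0713, 0.2161]
tool_rot: [0.774, 0.633, -0.0, -0.0]
ft_force: [0.6, -0.3, 0.4]
grip_width: 0.051
grip_force: 0.0
```

Next: straight up, then look.

Call:
{"fn": "move_arm", "kwargs": {"motion": "0.2 0 0 -0.1 0; 0.2 0 0 -0.25 0; 0.2 0 0 -0.4 0; 0.2 0 0 -0.6 0; 0.2 0 0 -0.6 0; 0.2 0 0 -0.6 0"}}

```text
time: 7.08
position: [0.4456, 0.0712, 0.3385]
tool_rot: [0.774, 0.633, 0.002, 0.002]
ft_force: [-0.2, -0.2, 0.5]
grip_width: 0.052
grip_force: 0.0
```

Run:
```python
from h import *
from rig import robot
o=robot.get_obs();print(o['position'],o['ft_force'])
m=robot.camera_model("wrist");p,d=robot.camera("wrist")
np.savez("w4.npz",p=p,d=d,K=m["mtx"],t=m["position"],a=m["attitude"]);cv2.imwrite("pics/w4.png",p[:,:,::-1])
```

```text
[0.44563947 0.07124276 0.33852726] [-0.2264735  -0.17296529  0.50290397]
```

View pics/w4.png

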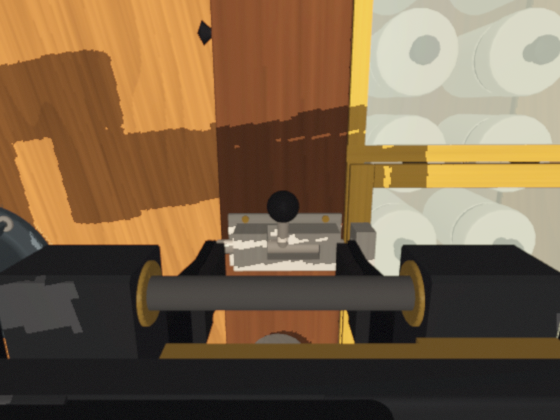

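The bolt is parked: knob at (283,206) leaning to chest +y, pin clear of the keeper at (362,241). Next I move, with the fingers closing, to beside the pull.

Call:
{"fn": "move_arm", "kwargs": {"motion": "-1 -1 0.57 0 0; -1 -1 0.57 0 0; -1 -1 0.57 0 0; -1 -1 0.57 0 0; -1 -1 0.57 0 0; -1 -1 0.57 0 0; -1 -1 0.57 0 0; -1 -1 0.57 0 0"}}

```text
time: 7.8
position: [0.5152, -0.148, 0.3338]
tool_rot: [0.775, 0.632, -0.001, -0.003]
ft_force: [0.1, 0.8, 0.0]
grip_width: 0.0072
grip_force: 0.0
```

Call:
{"fn": "move_arm", "kwargs": {"motion": "-1 -0.15 0 0 0; -1 -0.15 0 0 0; -1 -0.15 0 0 0"}}

```text
time: 8.05
position: [0.5091, -0.1758, 0.3352]
tool_rot: [0.775, 0.632, -0.0, -0.002]
ft_force: [-0.4, -0.1, 0.3]
grip_width: 0.0009
grip_force: 0.0
```

Run:
```python
from h import *
from rig import robot
o=robot.get_obs();print(o['position'],o['grip_width'],R.from_quat(o['tool_rot']).as_matrix().round(3))
m=robot.camera_model("wrist");p,d=robot.camera("wrist")
np.savez("w5.npz",p=p,d=d,K=m["mtx"],t=m["position"],a=m["attitude"]);cv2.imwrite("pics/w5.png",p[:,:,::-1])
T=load('top0.npz');print('tin_a',ray(T,327,251,.24))
```

```text
[ 0.50909801 -0.17583807  0.33522368] 0.0009471609476127403 [[ 0.2    0.98  -0.002]
 [ 0.98  -0.2    0.002]
 [ 0.001 -0.003 -1.   ]]
tin_a [ 0.40911862 -0.09526809  0.24      ]
```

View pics/w5.png

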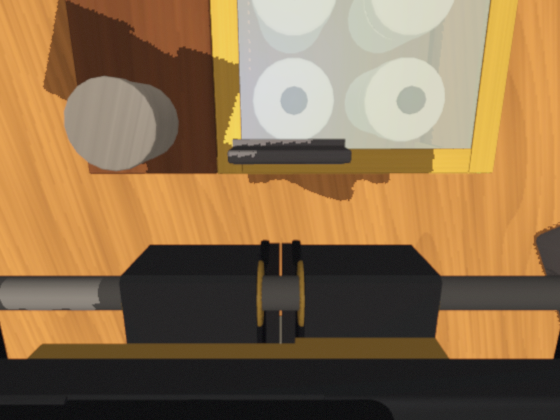

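The pull is at columns 229–350 with its top edge around row 155, clear of the closed fingers at (281,290). tin_a is at (120,123), well to the side.

Run:
```python
from h import *
from rig import robot
W=load('w5.npz');T=load('top0.npz');o=robot.get_obs()
for u in(230,290,350):print(ray(W,u,155.5,.223))
print(two(W,(290,155.5),T,(342,210.5)),cloud(W)[151:160,240:340].reshape(-1,3).mean(0))
M=R.from_quat(o['tool_rot']).as_matrix()
print('pull mid in tool, mm',M.T@(ray(W,290,155.5,.223)-o['position'])*1e3)
```

```text
[ 0.48102565 -0.13242413  0.223     ]
[ 0.523356   -0.14104312  0.223     ]
[ 0.56565695 -0.14965613  0.223     ]
(array([ 0.52320354, -0.14572773,  0.19295262]), array([0.00103217])) [ 0.52309122 -0.14049132  0.22399129]
pull mid in tool, mm [ 36.15882446   7.31953957 112.4706478 ]
```

Call:
{"fn": "move_arm", "kwargs": {"motion": "-1 -0.02 0.037 0.15 0; -1 -0.02 0.037 0.3 0; -1 -0.02 0.037 0.45 0; -1 -0.02 0.037 0.57 0; -1 -0.02 0.037 0.62 0; -1 -0.02 0.037 0.62 0; -1 -0.02 0.037 0.62 0"}}

```text
time: 8.68
position: [0.5169, -0.1813, 0.2126]
tool_rot: [0.774, 0.633, 0.0, -0.0]
ft_force: [0.4, -0.5, -0.0]
grip_width: 0.0007
grip_force: 0.0
```

Call:
{"fn": "move_arm", "kwargs": {"motion": "-1 0.05 0 0 0; -1 0.1 0 0 0; -1 0.14 0 0 0; -1 0.18 0 0 0; -1 0.23 0 0 0; -1 0.28 0 0 0; -1 0.33 0 0 0; -1 0.38 0 0 0; -1 0.43 0 0 0; -1 0.48 0 0 0; -1 0.53 0 0 0; -1 0.53 0 0 0"}}

```text
time: 9.68
position: [0.5373, -0.0752, 0.2119]
tool_rot: [0.774, 0.633, 0.0, -0.002]
ft_force: [0.0, -0.4, 0.3]
grip_width: 0.0005
grip_force: 0.0
```

Call:
{"fn": "move_arm", "kwargs": {"motion": "-1 0.05 0 0 0; -1 0.1 0 0 0; -1 0.15 0 0 0; -1 0.2 0 0 0; -1 0.25 0 0 0; -1 0.3 0 0 0; -1 0.35 0 0 0; -1 0.4 0 0 0; -1 0.45 0 0 0; -1 0.5 0 0 0; -1 0.53 0 0 0; -1 0.55 0 0 0"}}

```text
time: 10.68
position: [0.56, 0.0307, 0.2124]
tool_rot: [0.774, 0.633, 0.0, -0.0]
ft_force: [-2.9, -2.8, -1.8]
grip_width: 0.0005
grip_force: 1.7
```

Call:
{"fn": "move_arm", "kwargs": {"motion": "-1 0.01 0 0 0; -1 0.02 0 0 0; -1 0.03 0 0 0; -1 0.035 0 0 0"}}

```text
time: 11.02
position: [0.5612, 0.0363, 0.2125]
tool_rot: [0.775, 0.632, 0.0, 0.0]
ft_force: [-2.7, -3.1, 0.2]
grip_width: 0.0005
grip_force: 1.5
```

Call:
{"fn": "move_arm", "kwargs": {"motion": "-1 0.008 0 0 0; -1 0.016 0 0 0; -1 0.024 0 0 0; -1 0.024 0 0 0"}}

```text
time: 11.35
position: [0.5616, 0.0383, 0.2125]
tool_rot: [0.774, 0.633, -0.002, 0.002]
ft_force: [-4.3, -9.6, 0.4]
grip_width: 0.0006
grip_force: 5.3
```

The force has risen, so the lid is at its stop. I'll push slightly more to confirm, then back off and lift.

Call:
{"fn": "move_arm", "kwargs": {"motion": "-1 0.015 0 0 0; -1 0.015 0 0 0"}}

```text
time: 11.52
position: [0.5617, 0.0384, 0.2126]
tool_rot: [0.774, 0.633, -0.005, 0.003]
ft_force: [-6.3, -17.4, 2.0]
grip_width: 0.0003
grip_force: 9.3
```

Call:
{"fn": "move_arm", "kwargs": {"motion": "-1 -0.08 0 0 0; -1 -0.15 0 0 0; -1 -0.15 0 -0.1 0; -1 -0.15 0 -0.3 0; -1 -0.15 0 -0.5 0; -1 -0.15 0 -0.7 0; -1 -0.15 0 -0.7 0; -1 -0.7 0 -0.7 0; -1 -0.7 0 -0.7 0; -1 -0.7 0 -0.7 0; -1 -0.7 0 -0.7 0"}}

```text
time: 12.43
position: [0.5356, -0.0974, 0.353]
tool_rot: [0.776, 0.631, 0.001, 0.002]
ft_force: [0.5, -0.2, 0.2]
grip_width: 0.0007
grip_force: 0.0
```

Run:
```python
from h import *
from rig import robot
o=robot.get_obs();print(o['time'],o['position'],o['ft_force'])
p,d=robot.camera("scene");q,e=robot.camera("top")
W=dict(load('top0.npz'));cv2.imwrite("pics/end.png",np.hstack([cv2.resize(p[140:290,120:320,::-1],(400,300)),cv2.resize(q[120:270,170:370,::-1],(400,300))]))
```

```text
12.4333 [ 0.53555804 -0.09737523  0.35299541] [ 0.51176466 -0.21951047  0.20210517]
```

View pics/end.png

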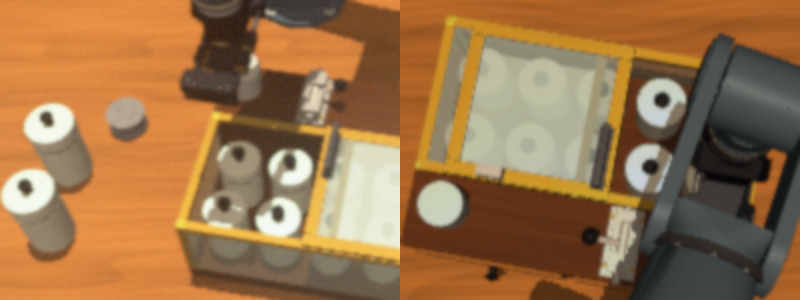

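The lid is fully over the left half, the pull is at the bay's middle, and the knob is parked to the side. Tins, canisters and spool stand undisturbed.

```bash
python3 -c "
from rig import robot
print(robot.hand_in())"
```

```text
the job is handed in; nothing more can be done
None
```

The bolt is parked in its notch and the lid is fully open against its stop; the job was handed in at about 12.5 s, and nothing looked moved in the last pictures (left-hand canister and gift box were out of frame).

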